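# Click a reagent cartridge into the analyser bay

### The job

Take the blue cartridge out of the rack and lay it flat on the black rubber mat with its white grip fin up, letting go of it there. Then take it by the fin and slide it nose first along the analyser's tray under the hood, so that its own edge pushes the orange spring catch aside, until it is fully home and the catch clicks out behind it; let go and leave the amber cartridge and the other things on the bench where they are.

Things in the scene. Friction and masses are not known exactly. Their poses are not given: they have to be found in the camera images.
- blue_cartridge: Blue slab, 120 long (x) x 56 wide (y) x 24 mm thick (z), about 0.2 kg, loose. Origin: centre of the 120 x 56 underside; +x to the nose (copper strip), +z out of the top face. Stands at first in the rack on a long edge (+y face down), z level. Stood so on the mat, a push of 25 to 35 mm near its top from the fin side tips it onto its underside.
- blue_fin (a point): Centre of the top of the blue cartridge's white grip fin, at x=-28, z=54 mm in its frame. The fin stands on the tail half of the top face: 48 mm along x (x=-52 to -4), 12 mm thick in y, 30 mm tall (z=24 to 54). The nose half has no fin.
- amber_cartridge: A yellow-amber cartridge of the same shape and axes, standing in the other place of the rack. Stays there.
- rack: Blue rack fixed to the bench, 150 (x) x 190 (y) x 20 mm high; origin: centre of underside. Two places, at y=+45 and -45 mm, cartridges lengthwise along x, nose to +x, fin towards +y; which one is where varies. They stand on its 8 mm floor (top edge 64 mm above the bench) between lips reaching 20 mm above the bench, 1.5 mm play each side.
- mat: Black rubber mat fixed to the bench, 190 (x) x 170 (y) x 3 mm. Origin: centre of its underside.
- analyser: White analyser fixed to the bench; grey tray in front. Origin: on the bench, under the middle of a home cartridge's tail edge; +x is the way cartridges slide in, z up. Tray floor 12 mm high from x=-130 on, 150 mm wide. Housing from x=123, 150 mm tall, 210 wide. Home, the cartridge lies on the tray floor with its origin at x=57 to 63 mm, y=0, x axes parallel; nose stop at x=123.
- bay_mouth (a point): On the tray floor, centre line, where the straight guides begin (analyser x=-50 mm). Guides 60 mm apart (cartridge 56), tops 34 mm above the bench, run to the hood; before them a flared mouth opens to about 78 mm at x=-80. Hood at x=75 to 125 mm: slot 62 mm wide, up to 40 mm above the bench; hood top at 58 mm.
- catch (a joint): Orange spring catch at the tray's -y side, 14 to 34 mm above the bench. Value: m pushed aside (to analyser -y); 0 = out, 10.5 mm into the channel; most 0.014. Ramp from analyser x=-36 to -10 mm, square back at x=-3. Spring 0.5 N + 120 N/m; sliding past it takes up to about 8 N. It springs out behind the tail of a home cartridge.
- bottle: Amber bottle, 60 mm diameter, 130 mm high, loose; bystander. Origin: centre of underside.
- beaker: Open glass beaker, 72 mm rim diameter, 85 mm high, loose; bystander. Origin: centre of underside.
- tube_rack: Blue tube rack with capped tubes, 90 x 160 x 63 mm, loose; bystander. Origin: centre of underside.
- tip_box: Violet tip box with clear lid, 85 x 120 x 85 mm, loose; bystander. Origin: centre of underside.
- timer: Yellow timer lying flat, 60 x 85 x 18 mm, loose; bystander. Origin: centre of underside.
- pipette: White pipette lying along its y axis, 235 mm long overall, 24 mm wide, 20 mm high, loose; bystander. Origin: underside at the middle of its 130 mm handle; the shaft points to +y and reaches y=150 mm.

How it is judged:
On the way, in this order (a step that is already met when the one before it is completed fails the run):
1. the blue cartridge lies flat on the mat, fin up, let go (angle between blue_cartridge's own z axis and vertical below 0.15 rad and height (world z) of blue_cartridge below 0.012 m and horizontal distance between blue_cartridge and mat below 0.11 m and contact force between the fingers and blue_cartridge below 0.2 N and linear speed of blue_cartridge below 0.03 m/s), for 0.2 s.
2. the cartridge's own edge pushes the orange catch aside by more than 4 mm (value of joint catch above 0.004 m and contact force between blue_cartridge and catch above 0.2 N and contact force between the fingers and catch below 0.2 N), for 0.05 s.
At the end, for the whole second after the job is handed in: The blue cartridge lies flat (within 3.4 degrees) on the tray floor, nose under the hood, its origin 55.5 to 66 mm along the analyser's x, within 5 mm of the centre line and 4 degrees of its direction, at rest, and the orange catch has sprung out behind it (pushed aside by less than 3 mm) (x of blue_cartridge in the frame of analyser between 0.0555 and 0.066 m and y of blue_cartridge in the frame of analyser between -0.005 and 0.005 m and z of blue_cartridge in the frame of analyser below 0.015 m and angle between blue_cartridge's own z axis and vertical below 0.06 rad and angle between the x axis of blue_cartridge and the x axis of analyser, either way round below 0.07 rad and value of joint catch below 0.003 m and linear speed of blue_cartridge below 0.02 m/s); the robot touches nothing.
It fails at once if the amber cartridge is moved by more than 25 mm (distance of amber_cartridge from where it was at the start of the episode above 0.025 m).
It fails at once if another thing on the bench is moved by more than 30 mm (distance of any of bottle, beaker, tube_rack, tip_box, timer, pipette from where it was at the start of the episode above 0.03 m).
It also fails if it takes over 66 s, if anything falls off the work surface, if the arm or the gripper's body presses on something with over 40 N, if the wrist force passes 120 N, or if a joint passes its speed limit or range.

### The arm

A 6-joint arm with a two-finger parallel gripper is mounted at the origin on the work surface. World frame = base frame: x ahead of the robot, y to its left, z up, the work surface at z = 0. Lengths are in m, angles in rad, forces in N, time in s.
With the tool pointing down it reaches from about 0.25 to 0.775 m from the base axis. Payload 4 kg.
Tool frame: the origin (TCP) lies at the very end of the fingers, on their centre line; the grasp point (between the pads) lies 19 mm behind it; z points along the fingers, y is the direction in which the jaws open and shut (so a half turn about z gives the same grasp; the last joint's range is limited). The gripper opens to 94 mm and grips with 3 to 60 N. Pads are 16 mm wide; open, the fingers measure 119 mm over their backs; the gripper's body (75 mm by 177 mm) begins 78 mm behind the grasp point.
Start: joints at [-1.286, 0.087, 1.371, -0, 1.684, -0.103], TCP at [0.208, -0.509, 0.206] pointing down, gripper open.
Joint ranges: [-3.1, 3.1], [-0.76, 2.03], [0.27, 2.55], [-1.08, 4.22], [0.17, 2.65], [-2.57, 2.57]. Speed limits (rad/s): [2.79, 2.79, 3.14, 3.14, 3.14, 3.14].

### API

Orientations are given as a 3x3 rotation matrix whose columns are the frame's x, y, z axes.
In Python, from bench import env, grab_frame, camera_params gives the robot as it stands.
- The arm moves only by the tool send_rows, never from a script. Its argument "series" is a list of rows, each a list of 7 numbers: the opening, from -1 (shut) to 1 (fully open), then the shift along the tool's x, y, z in mm, then the turn, a rotation vector about the tool's x, y, z in degrees. A call has 1 to 20 rows; each row is the pose to reach, as a shift and turn from the pose commanded when the call began, along the tool's axes at that moment; what a row does not reach only later rows make up. A row lasts 1/12 s, in which the tool goes at most 41.7 mm and 7.16 degrees, less where a joint would pass 70% of its speed; a pose out of reach is approached as far as the arm can. A call with a gripper value outside its range is refused whole. The fingers move at their own pace and stop on an object; "grip_force" is the grip in N (left out, the last holds). Time passes only in rows, so rows that repeat a pose let the fingers close. It gives the time, the measured TCP pose, the force and the opening at its end, in the units of the state.
- env.read_state(): the state, without advancing time (a new reading comes with each control period).
- grab_frame(name): name is "scene" or "top"; returns the picture (480x640x3 uint8, red, green, blue); there is no depth.
- camera_params(name): a dict with "K" (3x3 intrinsics, pixels), "distortion" ([k1, k2, p1, p2, k3] as OpenCV has them; the pictures are not rectified), "origin" and "orientation" of the camera in the world. Camera axes: x right, y up, looking along -z (the intrinsics and any distortion apply to the point x, -y, -z); pixel columns grow to the right and rows downward; lengths in m; the calibration is good to about 2 mm. A picture is of the moment at which its call begins. camera_params takes no time and is no camera call.
- env.finish_job(): hands the job in, once; it reports no verdict.
The state is a dict: "clock": time; "joint_pos": joint angles; "dq": joint speeds; "tau": joint torques, N m; "position": TCP position; "orientation": TCP orientation; "ft_force": force on the tool from outside, world axes, zero at the start; "wrist_torque": the same for the moment, N m; "width": opening from 0.0 (shut) to 1.0 (fully open).
Only numpy, scipy, OpenCV 4.12 (cv2) and the standard library are available. Lean on these libraries where they do the work, as an engineer would, in place of code of your own. Each camera call takes 0.05 s, during which the arm holds its last target.

## Working session

There is one attempt and no reset: what is moved stays moved. The work goes in short steps, Python scripts to look and compute and a tool call to move; the robot and the scene stay as the last step left them, time stands still between calls to the robot, and variables do not carry over. Pictures are saved under pics/ and viewed, and the job is handed in when it is done.

Besides the shell and the picture viewer there is one more tool, called as name([rows], argument=value, ...), one row to a line, values as JSON. send_rows: Moves the arm, as the interface text tells. Its arguments: {"type":"object","properties":{"series":{"type":"array"},"grip_force":{"type":"number"}},"required":["series"]}

```bash
mkdir -p pics; ls
python3 - <<'E'
from bench import env, grab_frame, camera_params
import cv2
for n in("scene","top"):
    cv2.imwrite(f"pics/{n}0.png",grab_frame(n)[:,:,::-1]); print(camera_params(n))
print(env.read_state())
E
```

```text
pics
{'K': array([[458.56480142,   0.        , 316.44324751],
       [  0.        , 458.56480142, 239.87593097],
       [  0.        ,   0.        ,   1.        ]]), 'distortion': array([0.03410666, 0.        , 0.        , 0.        , 0.        ]), 'origin': array([ 0.93805628, -0.40866011,  0.74452288]), 'orientation': array([[ 0.68665992, -0.58389812,  0.43308329],
       [ 0.72686229,  0.56209066, -0.39462046],
       [-0.01301392,  0.58576196,  0.81037865]])}
{'K': array([[577.75379872,   0.        , 326.77784221],
       [  0.        , 577.75379872, 241.54965741],
       [  0.        ,   0.        ,   1.        ]]), 'distortion': array([-0.1332603,  0.       ,  0.       ,  0.       ,  0.       ]), 'origin': array([ 0.39480528, -0.06877775,  1.25796415]), 'orientation': array([[-0.02072348,  0.98860138, -0.14912359],
       [-0.999779  , -0.01996425,  0.00658654],
       [ 0.00353432,  0.14922713,  0.98879663]])}
{'clock': 0.1, 'joint_pos': array([-1.28609982e+00,  8.79222797e-02,  1.37210008e+00, -1.36050915e-05,
        1.68361124e+00, -1.03082589e-01]), 'dq': array([ 3.32579025e-05, -5.02425955e-04, -4.62352747e-03,  1.04166843e-04,
        5.35731909e-04,  2.05862757e-05]), 'tau': array([ 2.24726224e-03, -3.41254628e+01, -3.03300047e+01,  7.21234689e-02,
        3.04256938e-02, -1.05441648e-04]), 'position': array([ 0.2078328 , -0.50868223,  0.20440027]), 'orientation': array([[ 9.25751773e-01,  3.78131341e-01, -5.86207337e-04],
       [ 3.78131744e-01, -9.25749730e-01,  1.95499538e-03],
       [ 1.96563740e-04, -2.03150404e-03, -9.99997917e-01]]), 'ft_force': array([ 1.49925085, -0.35220106,  0.08881115]), 'wrist_torque': array([-0.00729322,  0.04644705,  0.01307808]), 'width': 1.002984197909263}
```

View pics/scene0.png

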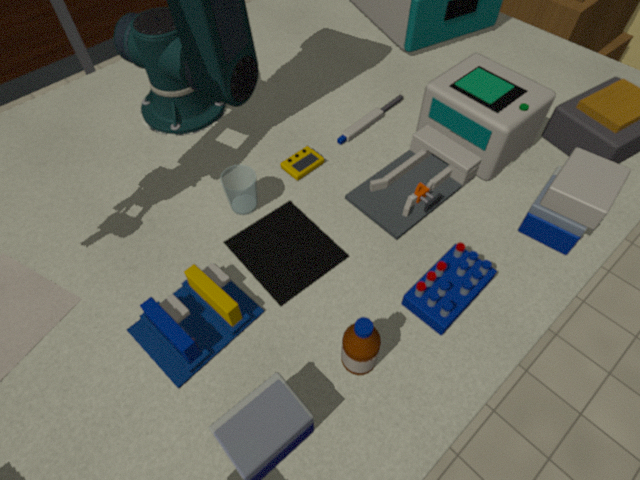

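View pics/top0.png

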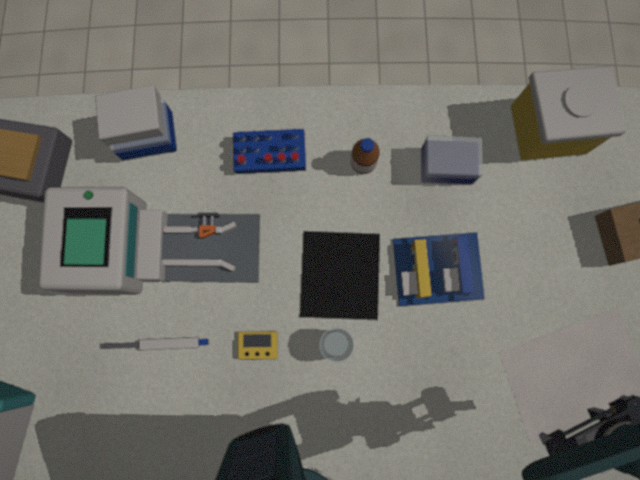

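```bash
cat > h.py <<'E'
import numpy as np, cv2
from bench import env, grab_frame, camera_params
F=np.diag([1.,-1,-1])
def ray(cam,px):
    p=camera_params(cam); px=np.array(px,float).reshape(-1,1,2)
    n=cv2.undistortPoints(px,p["K"],p["distortion"])[:,0]
    d=np.c_[n[:,0],-n[:,1],-np.ones(len(n))]@p["orientation"].T
    return p["origin"],d
def onplane(cam,px,z):
    o,d=ray(cam,px); return (o+d*((z-o[2])/d[:,2])[:,None])
def proj(cam,X):
    p=camera_params(cam); q=(np.atleast_2d(X)-p["origin"])@p["orientation"]@F
    return cv2.projectPoints(q,np.zeros(3),np.zeros(3),p["K"],p["distortion"])[0][:,0]
def save(img,name,box=None,s=1):
    if box: img=img[box[1]:box[3],box[0]:box[2]]
    cv2.imwrite("pics/"+name,cv2.resize(img,None,fx=s,fy=s,interpolation=cv2.INTER_CUBIC)[:,:,::-1])
def quad(mask):
    c=max(cv2.findContours(mask.astype(np.uint8),0,1)[0],key=cv2.contourArea)
    return cv2.boxPoints(cv2.minAreaRect(c)),cv2.contourArea(c),cv2.minAreaRect(c)
E
python3 - <<'E'
from h import *
t=cv2.imread("pics/top0.png")[:,:,::-1]; s=cv2.imread("pics/scene0.png")[:,:,::-1]
save(t,"t_rack.png",(385,225,495,310),7); save(t,"t_an.png",(130,190,270,300),5); save(s,"s_rack.png",(120,250,270,390),5); save(s,"s_an.png",(340,120,490,240),5)
m=(t.max(2)<35); m[:225]=0;m[325:]=0;m[:,:295]=0;m[:,385:]=0
q,a,r=quad(m);print(r); P=onplane("top",q,.003);print(P.round(4),P.mean(0))
E
```

```text
((339.71209716796875, 275.0611572265625), (75.52327728271484, 83.58956146240234), 2.0454084873199463)
[[ 0.4237 -0.017   0.003 ]
 [ 0.6065 -0.0262  0.003 ]
 [ 0.5971 -0.1924  0.003 ]
 [ 0.4145 -0.1799  0.003 ]] [ 0.51046392 -0.10389673  0.003     ]
```

View pics/t_rack.png

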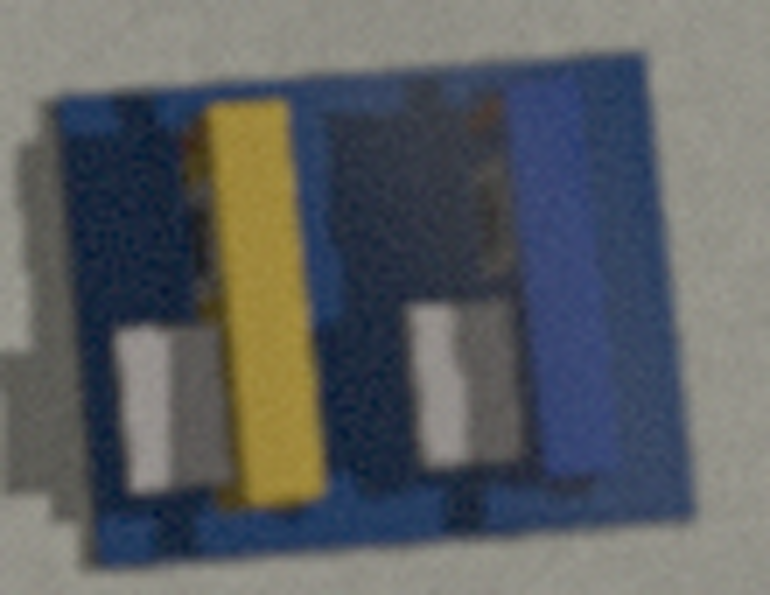

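View pics/t_an.png

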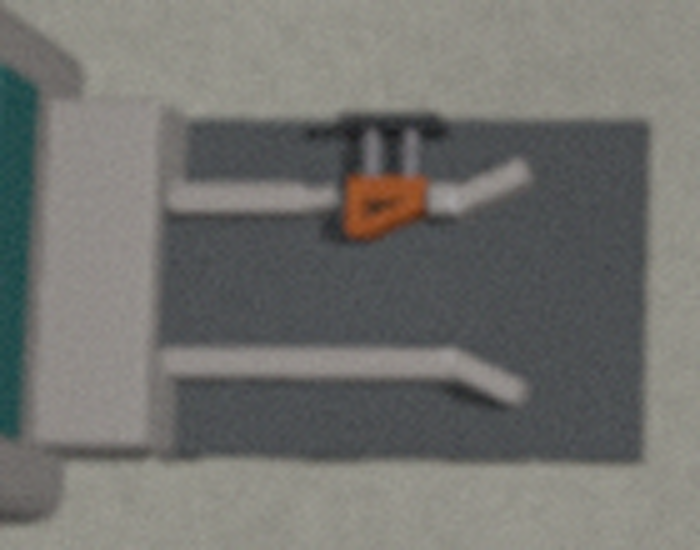

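View pics/s_rack.png

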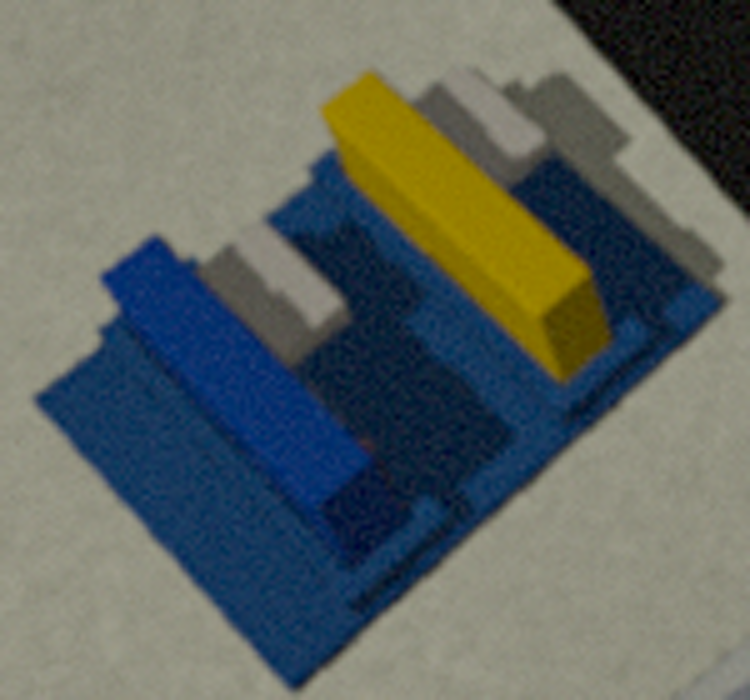

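View pics/s_an.png

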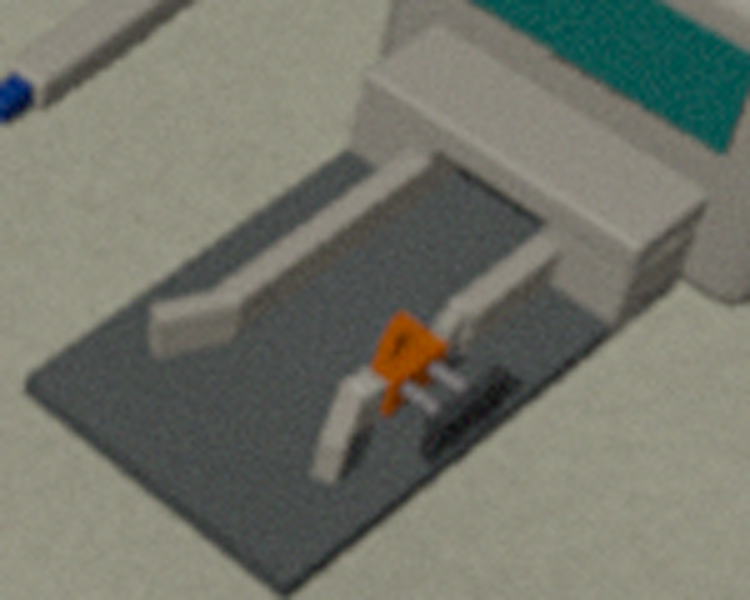

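Run:
```python
from h import *
np.set_printoptions(suppress=True)
def c(pts,s,o): return (np.array(pts,float)+.5)/s-.5+np.array(o)
def show(n,cam,pts,s,o,z):
    P=onplane(cam,c(pts,s,o),z);print(n,P.round(4)[:,:2].tolist(),"mean",P.mean(0).round(4))
    if len(P)==4:
        a=(P[0]+P[1]-P[2]-P[3])/2;print("   dir",np.degrees(np.arctan2(a[1],a[0])).round(2),"len",np.linalg.norm(a[:2]).round(4))
    else:
        a=P[1]-P[0];print("   dir",np.degrees(np.arctan2(a[1],a[0])).round(2),"len",np.linalg.norm(a[:2]).round(4))
R=(385,225);A=(130,190)
show("blue top","top",[(507,85),(578,85),(612,470),(545,475)],7,R,.064)
show("amber top","top",[(208,103),(288,98),(326,497),(247,506)],7,R,.064)
show("rack","top",[(57,97),(645,52),(693,520),(97,568)],7,R,.02)
show("blue scene","scene",[(370,455),(322,508),(102,277),(155,236)],5,(120,250),.064)
show("amber scene","scene",[(592,270),(540,318),(323,107),(372,72)],5,(120,250),.064)
show("tray front","top",[(650,122),(642,460)],5,A,.012)
show("tray front scene","scene",[(285,595),(28,383)],5,(340,120),.012)
show("tray +x side","top",[(650,122),(190,122)],5,A,.012)
show("tray -x side","top",[(642,460),(178,458)],5,A,.012)
show("guide -x inner","top",[(455,350),(165,347)],5,A,.034)
show("guide +x inner","top",[(455,212),(172,212)],5,A,.034)
show("hood front top","top",[(165,100),(150,448)],5,A,.058)
show("catch tip","top",[(428,205),(345,238)],5,A,.034)
show("scene guide -x inner","scene",[(240,303),(437,163)],5,(340,120),.034)
show("scene guide +x far(outer?)","scene",[(465,290),(552,232)],5,(340,120),.034)
```

```text
blue top [[0.5796, -0.3515], [0.5792, -0.3732], [0.463, -0.3772], [0.4621, -0.3569]] mean [ 0.521  -0.3647  0.064 ]
   dir 2.28 len 0.117
amber top [[0.576, -0.2605], [0.577, -0.2847], [0.4572, -0.2908], [0.4552, -0.2671]] mean [ 0.5163 -0.2757  0.064 ]
   dir 3.01 len 0.1205
rack [[0.5855, -0.2204], [0.5961, -0.4065], [0.4494, -0.4132], [0.4396, -0.2275]] mean [ 0.5176 -0.3169  0.02  ]
   dir 2.7 len 0.1464
blue scene [[0.5825, -0.3521], [0.5868, -0.3729], [0.4681, -0.3802], [0.4668, -0.3594]] mean [ 0.526  -0.3661  0.064 ]
   dir 3.57 len 0.1175
amber scene [[0.5789, -0.2614], [0.5812, -0.2845], [0.4628, -0.29], [0.4625, -0.2693]] mean [ 0.5214 -0.2763  0.064 ]
   dir 3.26 len 0.1176
tray front [[0.647, 0.0695], [0.4981, 0.0735]] mean [0.5726 0.0715 0.012 ]
   dir 178.45 len 0.1489
tray front scene [[0.6537, 0.0638], [0.5059, 0.0701]] mean [0.5798 0.0669 0.012 ]
   dir 177.58 len 0.1479
tray +x side [[0.647, 0.0695], [0.6516, 0.2747]] mean [0.6493 0.1721 0.012 ]
   dir 88.7 len 0.2053
tray -x side [[0.4981, 0.0735], [0.5024, 0.277]] mean [0.5003 0.1753 0.012 ]
   dir 88.8 len 0.2036
guide -x inner [[0.5449, 0.1512], [0.5485, 0.2775]] mean [0.5467 0.2143 0.034 ]
   dir 88.36 len 0.1264
guide +x inner [[0.6048, 0.1515], [0.6075, 0.2757]] mean [0.6062 0.2136 0.034 ]
   dir 88.79 len 0.1242
hood front top [[0.652, 0.2732], [0.5028, 0.2764]] mean [0.5774 0.2748 0.058 ]
   dir 178.77 len 0.1492
catch tip [[0.6082, 0.1633], [0.5945, 0.1994]] mean [0.6013 0.1813 0.034 ]
   dir 110.78 len 0.0386
scene guide -x inner [[0.5496, 0.1513], [0.554, 0.2761]] mean [0.5518 0.2137 0.034 ]
   dir 87.95 len 0.1248
scene guide +x far(outer?) [[0.6103, 0.2245], [0.6149, 0.2778]] mean [0.6126 0.2511 0.034 ]
   dir 85.13 len 0.0535
```

```bash
cat >> h.py <<'E'
from scipy.spatial.transform import Rotation as Ro
def Rt(psi):
    p=np.radians(psi);c,s=np.cos(p),np.sin(p)
    return np.array([[c,s,0],[s,-c,0],[0,0,-1.]])
def delta(pos,psi,st=None,R=None):
    st=st or env.read_state(); R0=st["orientation"]
    T=Rt(psi) if R is None else R
    d=R0.T@(np.array(pos)-st["position"])*1000
    r=np.degrees(Ro.from_matrix(R0.T@T).as_rotvec())
    print("shift",d.round(1),"rot",r.round(2),"psi",round(np.degrees(np.arctan2(R0[1,0],R0[0,0])),2))
E
python3 - <<'E'
from h import *
delta((.5435,-.3645,.20),2.8)
E
```

```text
shift [365.3  -6.5   4.5] rot [-1.200e-01  1.000e-02  1.942e+01] psi 22.22
```

send_rows([
  [0.5,41,-1,0,0,0,3],
  [0.5,82,-2,1,0,0,6],
  [0.5,123,-3,1,0,0,9],
  [0.5,164,-4,2,0,0,12],
  [0.5,205,-4,3,0,0,15],
  [0.5,246,-5,4,0,0,18],
  [0.5,287,-6,4,0,0,19.4],
  [0.5,328,-6.5,4.5,-0.1,0,19.4],
  [0.5,355,-6.5,4.5,-0.1,0,19.4],
  [0.5,365.3,-6.5,4.5,-0.1,0,19.4],
  [0.5,365.3,-6.5,4.5,-0.1,0,19.4],
  [0.5,365.3,-6.5,4.5,-0.1,0,19.4],
], grip_force=25)

```text
clock: 1.1
position: [0.5431, -0.3652, 0.2003]
orientation: [[0.999, 0.049, -0.002], [0.049, -0.999, -0.002], [-0.002, 0.001, -1.0]]
ft_force: [-0.7, -0.1, -0.1]
width: 0.75
```

Run:
```python
from h import *
s=env.read_state();print(s["clock"],s["position"],s["width"],s["dq"].round(3))
delta((.5435,-.3645,.032),2.8)
save(grab_frame("scene"),"s1.png");save(grab_frame("top"),"t1.png")
```

```text
1.1 [ 0.54306609 -0.36515961  0.20026302] 0.7496743580446936 [-0.032 -0.023  0.011 -0.002  0.     0.001]
shift [  0.7  -0.9 168.3] rot [0.08 0.09 0.04] psi 2.84
```

View pics/s1.png

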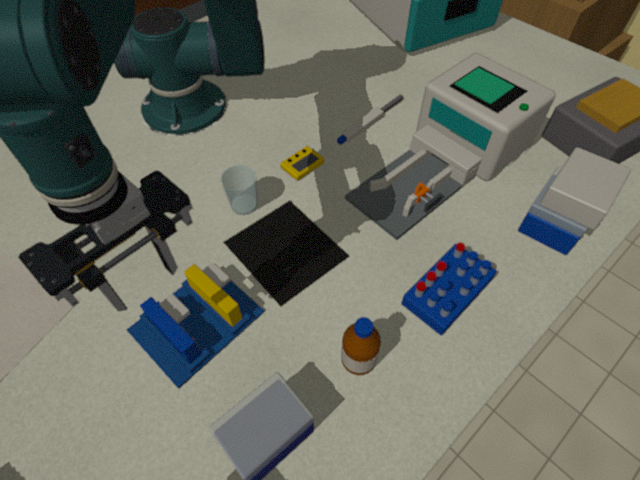

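View pics/t1.png

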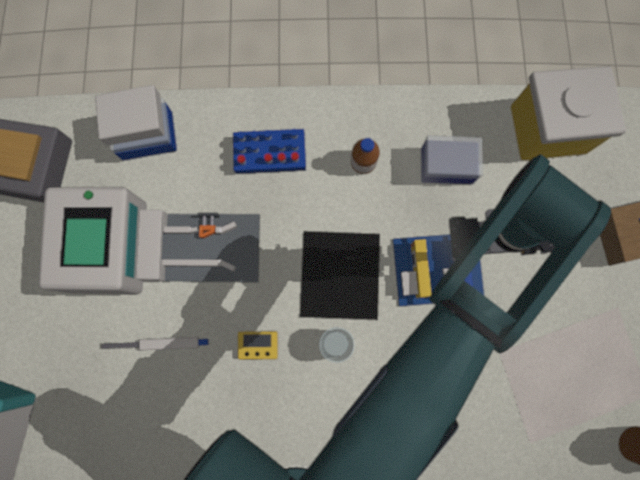

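Run:
```python
from h import *
s=env.read_state();R=s["orientation"];p=s["position"]
print(proj("scene",[p+R[:,1]*d for d in(-.047,-.035,0,.035,.047)]).round(1))
save(cv2.imread("pics/s1.png")[:,:,::-1],"s1c.png",(80,230,220,330),5)
```

```text
[[173.6 265.2]
 [166.5 270.4]
 [145.1 286.3]
 [122.5 302.9]
 [114.4 308.8]]
```

View pics/s1c.png

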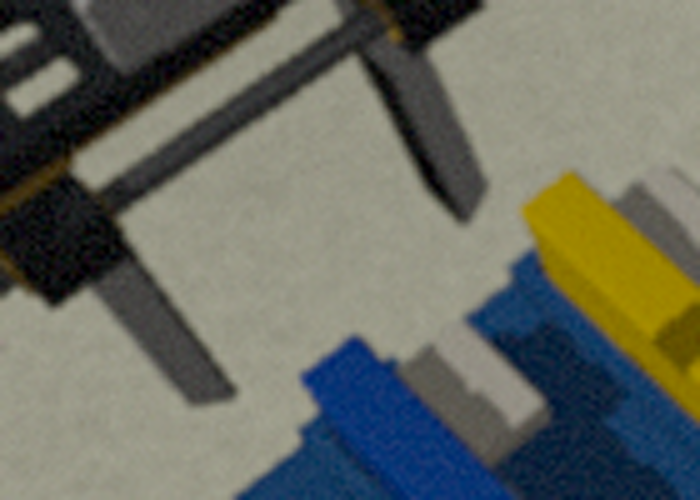

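send_rows([
  [0.5,0,-0.9,40,0,0,0],
  [0.5,0,-0.9,80,0,0,0],
  [0.5,0,-0.9,115,0,0,0],
  [0.5,0,-0.9,140,0,0,0],
  [0.5,0,-0.9,160,0,0,0],
  [0.5,0,-0.9,168,0,0,0],
  [0.5,0,-0.9,168,0,0,0],
  [-1,0,-0.9,168,0,0,0],
  [-1,0,-0.9,168,0,0,0],
  [-1,0,-0.9,168,0,0,0],
  [-1,0,-0.9,168,0,0,0],
  [-1,0,-0.9,168,0,0,0],
  [-1,0,-0.9,168,0,0,0],
])

```text
clock: 2.28
position: [0.5441, -0.3646, 0.0338]
orientation: [[0.999, 0.049, 0.001], [0.049, -0.999, -0.003], [0.001, 0.003, -1.0]]
ft_force: [-0.8, -0.6, -0.4]
width: 0.358
```

Run:
```python
from h import *
s=env.read_state();print(s["clock"],s["position"],s["width"]*94,s["ft_force"])
save(grab_frame("scene"),"s2.png",(60,180,300,400),3)
```

```text
2.2833 [ 0.54410828 -0.36461401  0.03384887] 33.66299953726826 [-0.75393272 -0.63958195 -0.35595601]
```

View pics/s2.png

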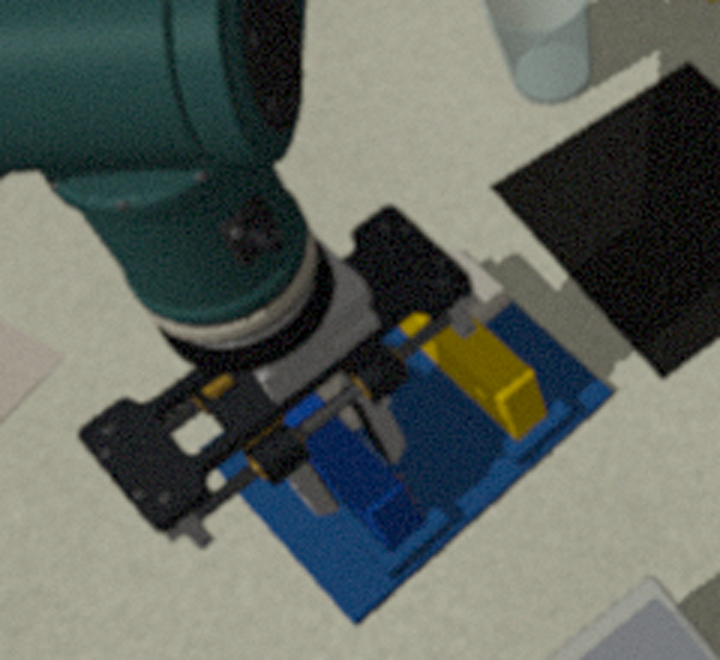

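Fingers still closing around the blue slab; the body clears the amber one. Keep closing.

send_rows([
  [-1,0,0,0,0,0,0],
  [-1,0,0,0,0,0,0],
  [-1,0,0,0,0,0,0],
  [-1,0,0,0,0,0,0],
  [-1,0,0,0,0,0,0],
  [-1,0,0,0,0,0,0],
])

```text
clock: 2.83
position: [0.5439, -0.3645, 0.0332]
orientation: [[0.999, 0.049, 0.001], [0.049, -0.999, -0.002], [0.001, 0.002, -1.0]]
ft_force: [0.0, -0.3, 1.1]
width: 0.248
```

send_rows([
  [-1,0,0,-20,0,0,0],
  [-1,0,0,-50,0,0,0],
  [-1,0,0,-85,0,0,0],
  [-1,0,0,-115,0,0,0],
  [-1,0,0,-125,0,0,0],
  [-1,0,0,-125,0,0,0],
  [-1,0,0,-125,0,0,0],
])

```text
clock: 3.42
position: [0.5433, -0.3639, 0.1567]
orientation: [[0.999, 0.049, -0.001], [0.049, -0.999, -0.001], [-0.001, 0.001, -1.0]]
ft_force: [-0.7, 0.3, -2.7]
width: 0.25
```

Run:
```python
from h import *
s=env.read_state();print(s["position"],s["width"]*94,s["ft_force"])
delta((.475,-.082,.155),88.6)
save(grab_frame("scene"),"s3.png",(0,80,300,380),2.5)
```

```text
[ 0.54333843 -0.36391501  0.15672236] 23.465659243569295 [-0.72529556  0.2685895  -2.6992211 ]
shift [ -54.4 -284.9    1.5] rot [ 1.000e-02  7.000e-02 -8.578e+01] psi 2.82
```

View pics/s3.png

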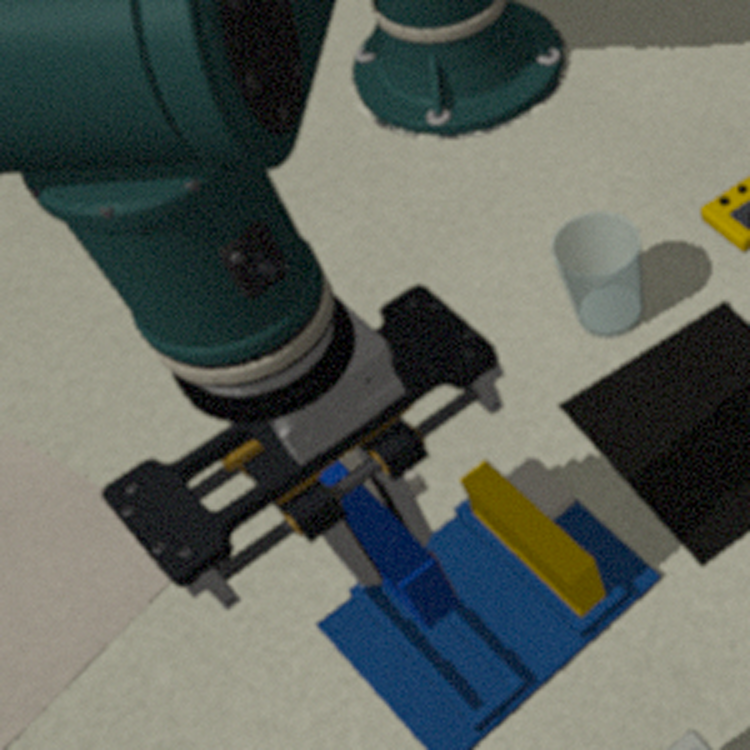

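The blue cartridge is lifted level in the jaws and the amber one is untouched. Carry it to the mat.

send_rows([
  [-1,-4,-20,0,0,0,-5],
  [-1,-8,-45,0,0,0,-12],
  [-1,-12,-70,0,0,0,-19],
  [-1,-17,-95,0,0,0,-26],
  [-1,-21,-120,0,0,0,-33],
  [-1,-26,-145,0,0,0,-40],
  [-1,-31,-170,0,0,0,-47],
  [-1,-35,-195,0,0,0,-54],
  [-1,-40,-220,0,0,0,-61],
  [-1,-44,-243,0,0,0,-68],
  [-1,-49,-265,0,0,0,-75],
  [-1,-52,-278,1,0,0,-81],
  [-1,-54.4,-284.9,1.5,0,0,-85.8],
  [-1,-54.4,-284.9,1.5,0,0,-85.8],
  [-1,-54.4,-284.9,1.5,0,0,-85.8],
  [-1,-54.4,-284.9,1.5,0,0,-85.8],
])

```text
clock: 4.8
position: [0.4747, -0.0825, 0.1543]
orientation: [[0.026, 1.0, -0.003], [1.0, -0.026, -0.001], [-0.001, -0.002, -1.0]]
ft_force: [-0.8, 0.3, -0.7]
width: 0.256
```

Run:
```python
from h import *
s=env.read_state();print(s["position"],s["width"]*94,s["ft_force"])
delta((.475,-.082,.029),88.6)
save(grab_frame("scene"),"s4.png",(130,50,400,320),2.5)
```

```text
[ 0.47466674 -0.08254203  0.15426295] 24.04290700323869 [-0.80592893  0.31485357 -0.73161428]
shift [  0.7   0.6 125.3] rot [-0.14  0.07 -0.1 ] psi 88.5
```

View pics/s4.png

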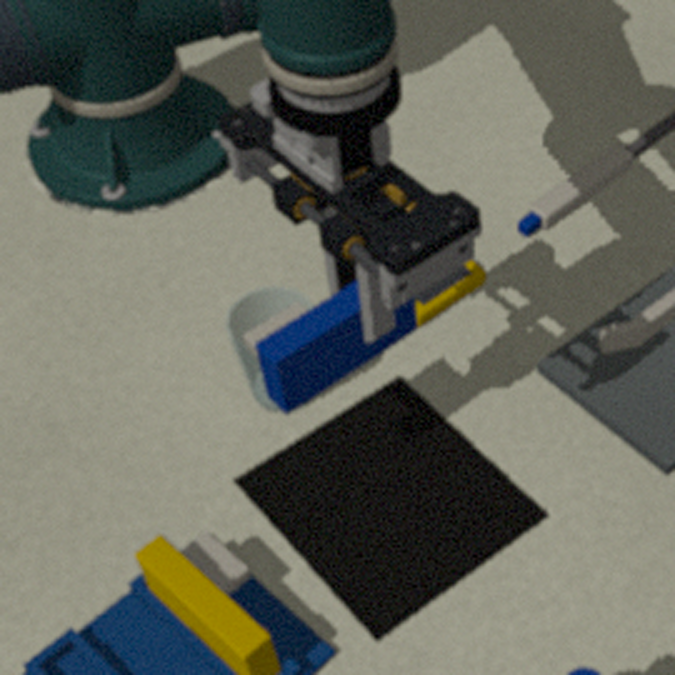

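send_rows([
  [-1,0,0,30,0,0,0],
  [-1,0,0,65,0,0,0],
  [-1,0,0,95,0,0,0],
  [-1,0.7,0.6,112,0,0,0],
  [-1,0.7,0.6,119,0,0,0],
  [-1,0.7,0.6,123,0,0,0],
  [-1,0.7,0.6,125,0,0,0],
  [-1,0.7,0.6,125.5,0,0,0],
  [-1,0.7,0.6,125.5,0,0,0],
  [-1,0.7,0.6,125.5,0,0,0],
])

```text
clock: 5.68
position: [0.4771, -0.0822, 0.032]
orientation: [[0.024, 1.0, 0.003], [1.0, -0.024, -0.003], [-0.003, 0.003, -1.0]]
ft_force: [0.8, 0.0, -0.5]
width: 0.257
```

send_rows([
  [-1,0,0,0,0,0,0],
  [-1,0,0,1,0,0,0],
  [-1,0,0,2,0,0,0],
  [-1,0,0,2,0,0,0],
  [-1,0,0,2,0,0,0],
])

```text
clock: 6.1
position: [0.4759, -0.0818, 0.0284]
orientation: [[0.024, 1.0, 0.0], [1.0, -0.024, -0.002], [-0.002, 0.0, -1.0]]
ft_force: [0.3, -0.4, -1.5]
width: 0.252
```

Run:
```python
from h import *
s=env.read_state();print(s["position"],s["width"]*94,s["ft_force"],s["wrist_torque"])
save(grab_frame("scene"),"s5.png",(180,120,380,320),3.5)
```

```text
[ 0.47588605 -0.08180553  0.02837976] 23.684701125371525 [ 0.31822582 -0.42699101 -1.46832948] [ 0.0207806  -0.06997009  0.01260826]
```

View pics/s5.png

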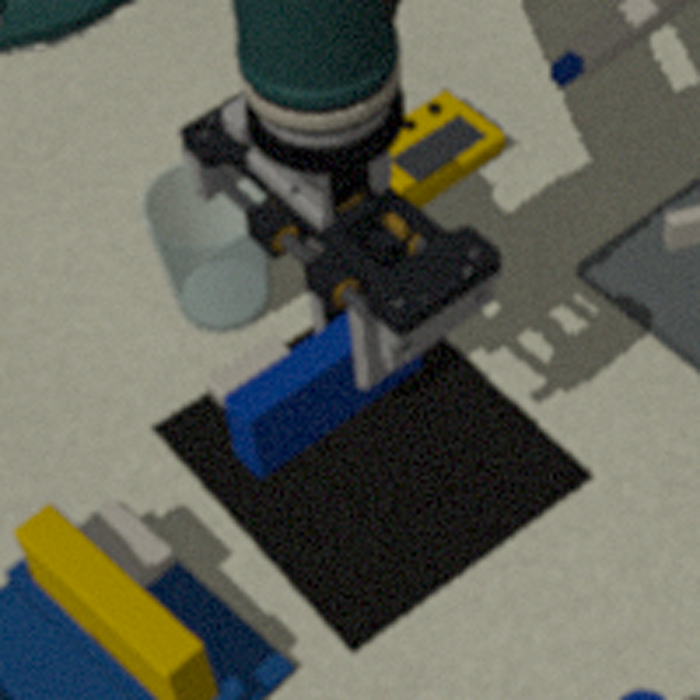

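send_rows([
  [-1,0,0,1,0,0,0],
  [-1,0,0,2,0,0,0],
  [-1,0,0,2,0,0,0],
  [-1,0,0,2,0,0,0],
])

```text
clock: 6.48
position: [0.4761, -0.082, 0.0281]
orientation: [[0.024, 1.0, 0.001], [1.0, -0.024, -0.002], [-0.002, 0.001, -1.0]]
ft_force: [-3.3, 0.7, 7.4]
width: 0.254
```

send_rows([
  [-1,0,0,-1,0,0,0],
  [-0.3,0,0,-1,0,0,0],
  [0,0,0,-1,0,0,0],
  [0,0,0,-1,0,0,0],
  [0,0,0,-1,0,0,0],
  [0,0,0,-1,0,0,0],
  [0,0,0,-20,0,0,0],
  [0,0,0,-50,0,0,0],
  [0,0,0,-80,0,0,0],
  [0,0,0,-80,0,0,0],
])

```text
clock: 7.32
position: [0.4799, -0.0828, 0.1131]
orientation: [[0.024, 1.0, 0.012], [1.0, -0.024, -0.005], [-0.005, 0.012, -1.0]]
ft_force: [1.7, -0.0, 1.1]
width: 0.499
```

Run:
```python
from h import *
s=env.read_state();print(s["position"],s["width"]*94,s["ft_force"])
delta((.425,-.104,.105),-1.4)
save(grab_frame("scene"),"s6.png",(180,120,380,320),3.5)
```

```text
[ 0.47993508 -0.08283424  0.1131143 ] 46.88107916452853 [ 1.74573161 -0.00394258  1.06377199]
shift [-22.4 -54.5   7.6] rot [ 0.76 -0.33 90.02] psi 88.62
```

View pics/s6.png

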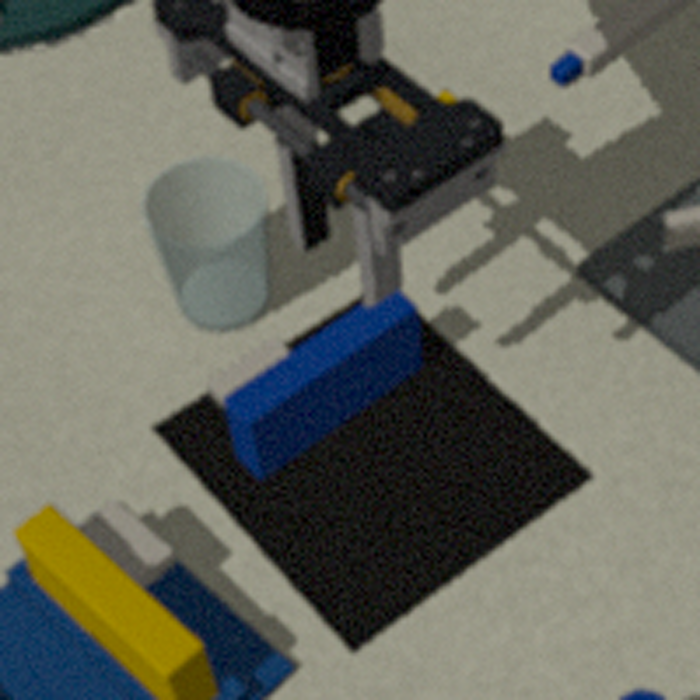

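Run:
```python
from h import *
print(onplane("scene",[(243,204)],0), onplane("top",[(336,345)],.085),proj("top",[(.476,-.104,.059)]))
```

```text
[[ 0.3633757  -0.09400518  0.        ]] [[ 0.36131558 -0.09075044  0.085     ]] [[340.89326704 288.74461436]]
```

send_rows([
  [0.25,-2,-8,0,0,0,7],
  [0.25,-4,-16,0,0,0,14],
  [0.25,-6,-24,0,0,0,21],
  [0.25,-8,-32,0,0,0,28],
  [0.25,-12,-40,0,0,0,35],
  [0.25,-16,-45,0,0,0,42],
  [0.25,-20,-45,0,0,0,49],
  [0.25,-21.5,-45,0,0,0,56],
  [0.25,-21.5,-45,0,0,0,63],
  [0.25,-21.5,-45,0,0,0,70],
  [0.25,-21.5,-45,0,0,0,77],
  [0.25,-21.5,-45,0,0,0,84],
  [0.25,-21.5,-45,0,0,0,90],
  [0.25,-21.5,-45,0,0,0,90],
  [0.25,-21.5,-45,0,0,0,90],
  [0.25,-21.5,-45,0,0,0,90],
])

```text
clock: 8.7
position: [0.43, -0.102, 0.1057]
orientation: [[1.0, -0.022, -0.001], [-0.022, -1.0, -0.001], [-0.001, 0.001, -1.0]]
ft_force: [1.3, 0.6, -0.3]
width: 0.623
```

Run:
```python
from h import *
delta((.431,-.104,.047),-1.4)
```

```text
shift [ 1.1  1.9 58.7] rot [0.07 0.05 0.15] psi -1.25
```

send_rows([
  [-0.6,1,-10,5,0,0,0],
  [-0.6,1,-20,15,0,0,0],
  [-0.6,1,-25,35,0,0,0],
  [-0.6,1,-25,50,0,0,0],
  [-0.6,1,-25,57,0,0,0],
  [-0.6,1,-25,58.7,0,0,0],
  [-0.6,1,-25,58.7,0,0,0],
  [-0.6,1,-25,58.7,0,0,0],
  [-0.6,1,-25,58.7,0,0,0],
  [-0.6,1,-25,58.7,0,0,0],
])

```text
clock: 9.53
position: [0.4329, -0.0776, 0.0487]
orientation: [[1.0, -0.024, 0.002], [-0.024, -1.0, -0.002], [0.002, 0.002, -1.0]]
ft_force: [0.4, -0.6, -0.1]
width: 0.201
```

Run:
```python
from h import *
s=env.read_state();print(s["position"],s["width"]*94,s["ft_force"])
save(grab_frame("scene"),"s7.png",(180,120,380,320),3.5)
```

```text
[ 0.43286679 -0.07756482  0.04874946] 18.911041116908827 [ 0.38807837 -0.64592205 -0.14014238]
```

View pics/s7.png

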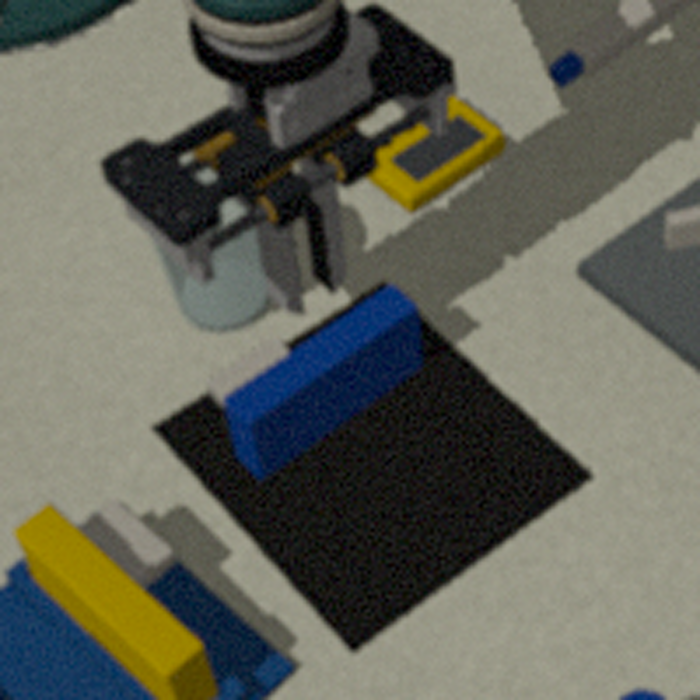

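send_rows([
  [-0.6,5,0,0,0,0,0],
  [-0.6,12,0,0,0,0,0],
  [-0.6,18,0,0,0,0,0],
  [-0.6,24,0,0,0,0,0],
  [-0.6,29,0,0,0,0,0],
  [-0.6,34,0,0,0,0,0],
  [-0.6,39,0,0,0,0,0],
  [-0.6,44,0,0,0,0,0],
  [-0.6,48,0,0,0,0,0],
  [-0.6,52,0,0,0,0,0],
  [-0.6,55,0,0,0,0,0],
  [-0.6,55,0,0,0,0,0],
  [-0.6,55,0,0,0,0,0],
])

```text
clock: 10.67
position: [0.4871, -0.0786, 0.0477]
orientation: [[1.0, -0.024, 0.0], [-0.024, -1.0, -0.002], [0.0, 0.002, -1.0]]
ft_force: [-0.2, -0.3, -0.4]
width: 0.202
```

Run:
```python
from h import *
s=env.read_state();print(s["position"],s["width"]*94,s["ft_force"])
save(grab_frame("scene"),"s8.png",(180,120,380,320),3.5)
```

```text
[ 0.4870695  -0.07860069  0.04770679] 19.015619564484208 [-0.21426659 -0.30321639 -0.38148456]
```

View pics/s8.png

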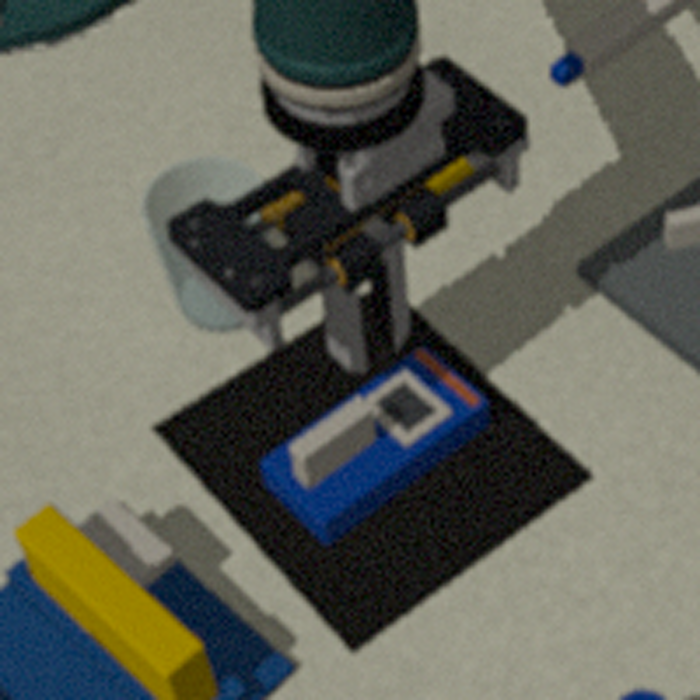

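send_rows([
  [-0.6,-3,0,-20,0,0,0],
  [-0.6,-10,0,-50,0,0,0],
  [-0.4,-30,0,-90,0,0,-5],
  [-0.3,-50,0,-110,0,0,-12],
  [-0.3,-60,0,-110,0,0,-19],
  [-0.3,-60,0,-110,0,0,-26],
  [-0.3,-60,0,-110,0,0,-33],
  [-0.3,-60,0,-110,0,0,-40],
  [-0.3,-60,0,-110,0,0,-47],
  [-0.3,-60,0,-110,0,0,-54],
  [-0.3,-60,0,-110,0,0,-61],
  [-0.3,-60,0,-110,0,0,-68],
  [-0.3,-60,0,-110,0,0,-75],
  [-0.3,-60,0,-110,0,0,-82],
  [-0.3,-60,0,-110,0,0,-89],
  [-0.3,-60,0,-110,0,0,-90],
  [-0.3,-60,0,-110,0,0,-90],
])

```text
clock: 12.13
position: [0.4268, -0.0769, 0.1577]
orientation: [[0.026, 1.0, 0.0], [1.0, -0.026, -0.002], [-0.002, 0.0, -1.0]]
ft_force: [0.1, -0.0, 0.5]
width: 0.347
```

Run:
```python
from h import *
s=env.read_state();print(s["position"],s["width"]*94,s["ft_force"])
save(grab_frame("scene"),"s9.png");save(grab_frame("top"),"t9.png")
save(cv2.imread("pics/s9.png")[:,:,::-1],"s9c.png",(230,190,350,290),6);save(cv2.imread("pics/t9.png")[:,:,::-1],"t9c.png",(290,220,400,330),6)
```

```text
[ 0.42682304 -0.07691534  0.15773554] 32.6402965596278 [ 0.08669685 -0.00868375  0.49160784]
```

View pics/s9c.png

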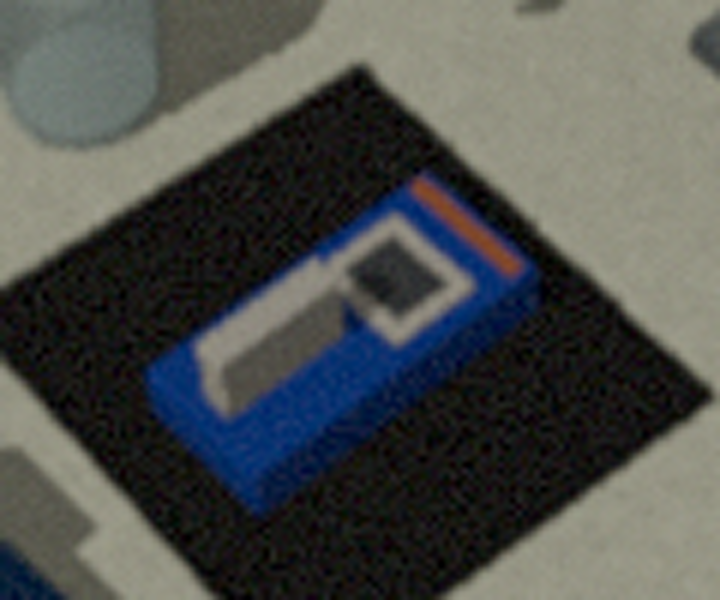

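View pics/t9c.png

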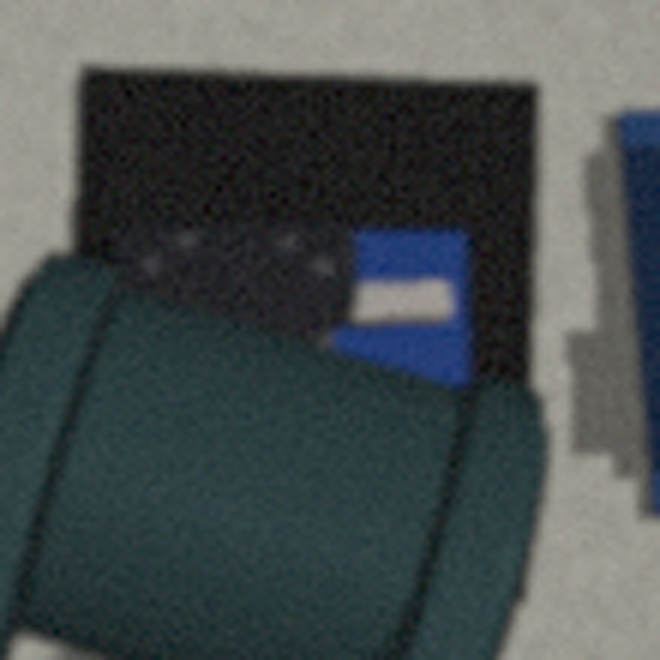

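Run:
```python
from h import *
def c(pts,s,o): return (np.array(pts,float)+.5)/s-.5+np.array(o)
P=onplane("scene",c([(418,175),(540,265),(255,487),(147,377)],6,(230,190)),.027);a=P[:2].mean(0)-P[2:].mean(0)
print("slab",P.round(4),P.mean(0),np.degrees(np.arctan2(a[1],a[0])),np.linalg.norm(a))
P=onplane("scene",c([(320,255),(345,285),(225,378),(195,350)],6,(230,190)),.057);a=P[:2].mean(0)-P[2:].mean(0)
print("fin scene",P.round(4),P.mean(0),np.degrees(np.arctan2(a[1],a[0])),np.linalg.norm(a))
P=onplane("top",c([(360,282),(360,322),(455,318),(453,280)],6,(290,220)),.057);a=P[:2].mean(0)-P[2:].mean(0)
print("fin top",P.round(4),P.mean(0),np.degrees(np.arctan2(a[1],a[0])))
P=onplane("top",c([(470,232),(470,386)],6,(290,220)),.027);print("tail",P)
```

```text
slab [[ 0.4929 -0.0482  0.027 ]
 [ 0.5481 -0.0447  0.027 ]
 [ 0.5489 -0.1664  0.027 ]
 [ 0.4939 -0.1646  0.027 ]] [ 0.52096607 -0.10599039  0.027     ] 90.43378718595916 0.1190166629961956
fin scene [[ 0.5139 -0.1068  0.057 ]
 [ 0.5281 -0.1088  0.057 ]
 [ 0.5292 -0.158   0.057 ]
 [ 0.5148 -0.158   0.057 ]] [ 0.52150271 -0.13289676  0.057     ] 91.1284497118161 0.05021422666318993
fin top [[ 0.5221 -0.1233  0.057 ]
 [ 0.5081 -0.123   0.057 ]
 [ 0.5088 -0.1561  0.057 ]
 [ 0.5221 -0.1558  0.057 ]] [ 0.51525687 -0.13953699  0.057     ] 90.62670293502883
tail [[ 0.54240285 -0.16455861  0.027     ]
 [ 0.48723494 -0.16288135  0.027     ]]
```

Run:
```python
from h import *
delta((.516,-.132,.1577),89.7)
```

```text
shift [-52.7  90.5   0.2] rot [ 0.03  0.1  -1.22] psi 88.48
```

send_rows([
  [-0.3,-15,25,0,0,0,-1.2],
  [-0.3,-35,60,0,0,0,-1.2],
  [-0.3,-48,82,10,0,0,-1.2],
  [-0.3,-52.7,90.5,40,0,0,-1.2],
  [-0.3,-52.7,90.5,75,0,0,-1.2],
  [-0.3,-52.7,90.5,90,0,0,-1.2],
  [-0.3,-52.7,90.5,90,0,0,-1.2],
  [-0.3,-52.7,90.5,90,0,0,-1.2],
  [-0.3,-52.7,90.5,90,0,0,-1.2],
])

```text
clock: 12.98
position: [0.5173, -0.1323, 0.0695]
orientation: [[0.004, 1.0, 0.003], [1.0, -0.004, -0.003], [-0.003, 0.003, -1.0]]
ft_force: [-0.3, -0.3, 0.2]
width: 0.347
```

Run:
```python
from h import *
delta((.516,-.132,.031),89.7)
save(grab_frame("scene"),"s10.png",(230,140,370,280),5)
```

```text
shift [ 0.4 -1.4 38.5] rot [0.17 0.15 0.08] psi 89.78
```

View pics/s10.png

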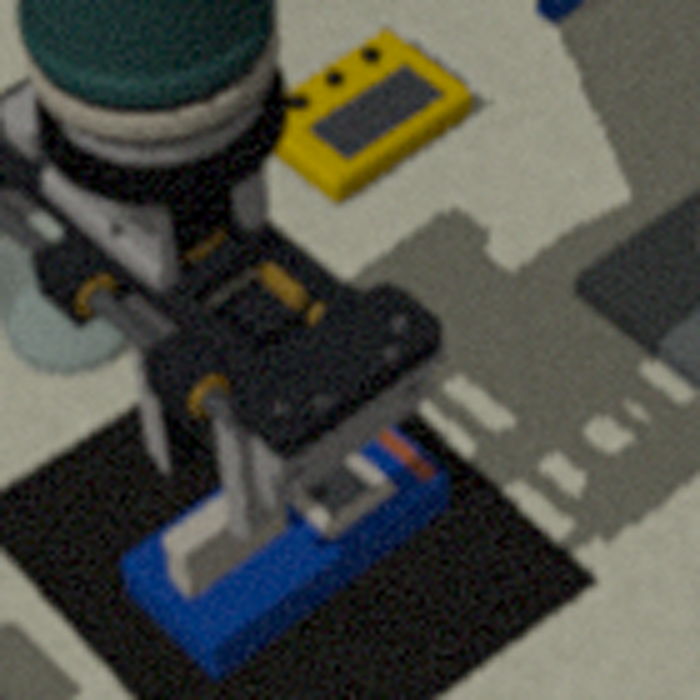

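send_rows([
  [-0.3,0,-1,10,0,0,0],
  [-0.3,0,-1,20,0,0,0],
  [-0.3,0,-1,30,0,0,0],
  [-0.3,0,-1,36,0,0,0],
  [-0.3,0,-1,38.5,0,0,0],
  [-0.3,0,-1,38.5,0,0,0],
  [-0.3,0,-1,38.5,0,0,0],
])

```text
clock: 13.62
position: [0.5153, -0.1321, 0.0292]
orientation: [[0.003, 1.0, 0.0], [1.0, -0.003, -0.002], [-0.002, 0.0, -1.0]]
ft_force: [0.4, -0.1, -0.3]
width: 0.349
```

Run:
```python
from h import *
s=env.read_state();print(s["position"],s["width"]*94,s["ft_force"])
save(grab_frame("scene"),"s11.png",(230,140,370,280),5)
```

```text
[ 0.5152773  -0.13205314  0.02918144] 32.75981393593147 [ 0.4246457  -0.07965711 -0.28045412]
```

View pics/s11.png

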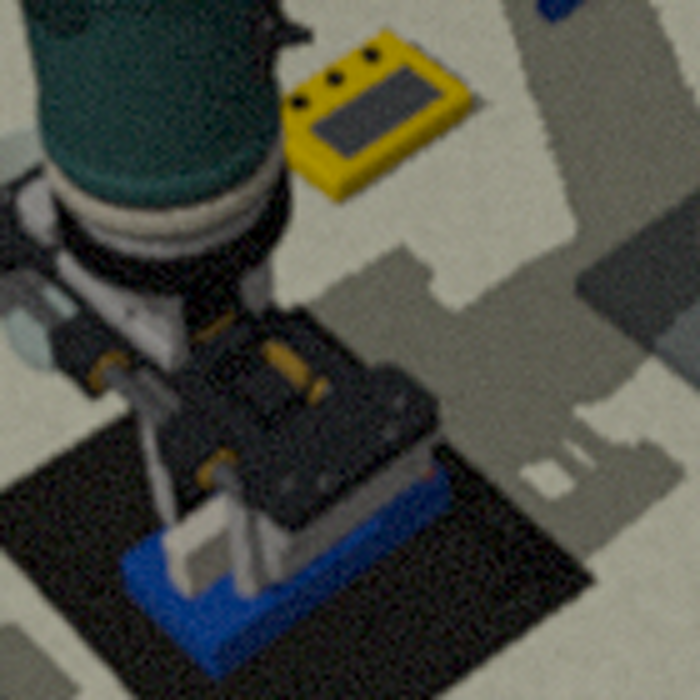

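send_rows([
  [-0.5,0,0,-1.5,0,0,0],
  [-0.7,0,0,-1.5,0,0,0],
  [-1,0,0,-1.5,0,0,0],
  [-1,0,0,-1.5,0,0,0],
  [-1,0,0,-1.5,0,0,0],
  [-1,0,0,-1.5,0,0,0],
  [-1,0,0,-1.5,0,0,0],
  [-1,0,0,-1.5,0,0,0],
  [-1,0,0,-1.5,0,0,0],
], grip_force=30)

```text
clock: 14.42
position: [0.5159, -0.1322, 0.0314]
orientation: [[0.003, 1.0, 0.002], [1.0, -0.003, -0.002], [-0.002, 0.002, -1.0]]
ft_force: [1.4, -0.2, 3.5]
width: 0.126
```

Run:
```python
from h import *
s=env.read_state();print(s["position"],s["width"]*94,s["ft_force"])
```

```text
[ 0.51587557 -0.13222933  0.03142319] 11.821861545612922 [ 1.39014602 -0.19133733  3.52619224]
```

send_rows([
  [-1,0,0,-15,0,0,0],
  [-1,0,0,-35,0,0,0],
  [-1,0,0,-45,0,0,0],
  [-1,0,0,-45,0,0,0],
])

```text
clock: 14.75
position: [0.5165, -0.1324, 0.078]
orientation: [[0.003, 1.0, 0.004], [1.0, -0.003, -0.003], [-0.003, 0.004, -1.0]]
ft_force: [1.0, -0.5, -2.3]
width: 0.125
```

Run:
```python
from h import *
s=env.read_state();print(s["position"],s["width"]*94,s["ft_force"])
delta((.5725,.0285,.0714),88.65)
```

```text
[ 0.51651761 -0.13242623  0.07801398] 11.724143056598116 [ 0.95875876 -0.46332906 -2.33847392]
shift [161.1  55.5   6.3] rot [0.23 0.18 1.17] psi 89.82
```

send_rows([
  [-1,20,10,0,0,0,1],
  [-1,50,20,0,0,0,1.2],
  [-1,85,32,0,0,0,1.2],
  [-1,120,44,0,0,0,1.2],
  [-1,145,52,2,0,0,1.2],
  [-1,158,55.5,4,0,0,1.2],
  [-1,161,55.5,4,0,0,1.2],
  [-1,161,55.5,4,0,0,1.2],
  [-1,161,55.5,4,0,0,1.2],
  [-1,161,55.5,4,0,0,1.2],
])

```text
clock: 15.58
position: [0.5709, 0.0272, 0.0714]
orientation: [[0.026, 1.0, -0.0], [1.0, -0.026, -0.002], [-0.002, -0.0, -1.0]]
ft_force: [-0.2, -0.3, -1.0]
width: 0.13
```

Run:
```python
from h import *
s=env.read_state();print(s["position"],s["width"]*94,s["ft_force"])
delta((.5725,.0285,.0714),88.65)
save(grab_frame("scene"),"s12.png");save(grab_frame("top"),"t12.png")
save(cv2.imread("pics/s12.png")[:,:,::-1],"s12c.png",(300,120,480,260),4);save(cv2.imread("pics/t12.png")[:,:,::-1],"t12c.png",(160,190,340,310),4)
```

```text
[0.57087478 0.02724897 0.07142508] 12.196889735133597 [-0.18121562 -0.27652975 -1.00509806]
shift [1.3 1.6 0. ] rot [-0.01  0.14 -0.13] psi 88.52
```

View pics/s12c.png

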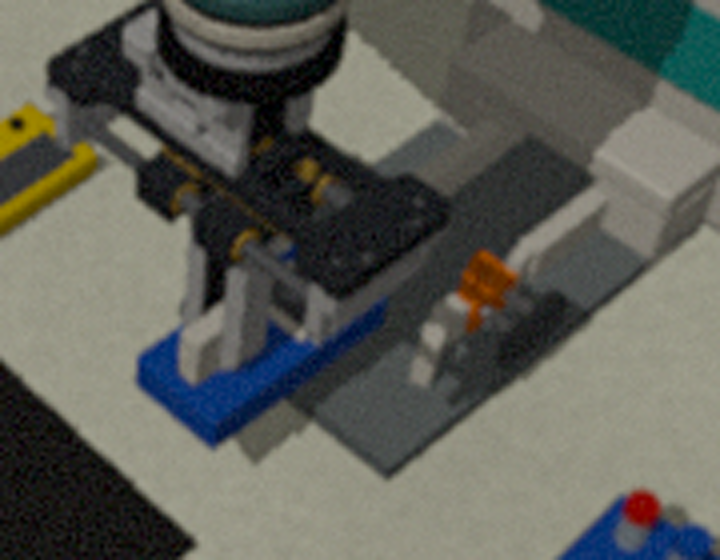

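View pics/t12c.png

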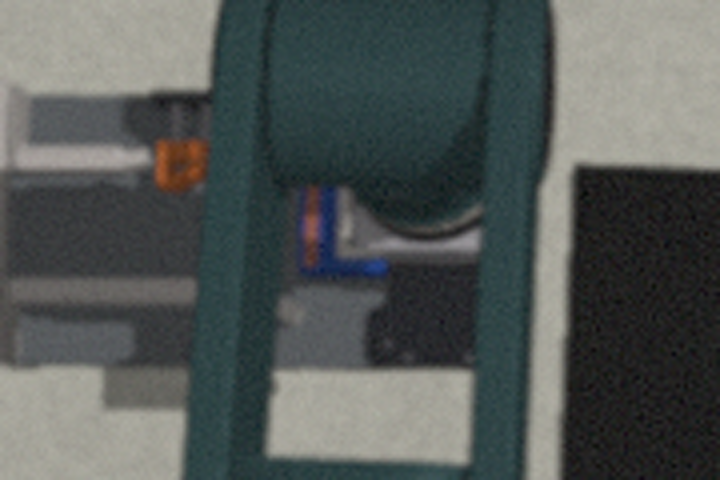

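Run:
```python
from h import *
def c(pts,s,o): return (np.array(pts,float)+.5)/s-.5+np.array(o)
print("edge -x",onplane("top",c([(301,274),(385,274)],4,(160,190)),.067))
P=onplane("scene",c([(215,422),(385,305),(138,357)],4,(300,120)),.067);print("scene +x edge",P)
```

```text
edge -x [[0.5433911  0.11530032 0.067     ]
 [0.5425482  0.07140561 0.067     ]]
scene +x edge [[ 0.59905647 -0.00584907  0.067     ]
 [ 0.60645714  0.10561438  0.067     ]
 [ 0.54620826 -0.00402584  0.067     ]]
```

send_rows([
  [-1,1,1.7,8,0,0,0],
  [-1,1,1.7,18,0,0,0],
  [-1,1,1.7,25,0,0,0],
  [-1,1,1.7,29,0,0,0],
  [-1,1,1.7,30,0,0,0],
  [-1,1,1.7,30,0,0,0],
  [-1,1,1.7,30,0,0,0],
  [-1,1,1.7,30,0,0,0],
])

```text
clock: 16.35
position: [0.5732, 0.0299, 0.0418]
orientation: [[0.024, 1.0, 0.001], [1.0, -0.024, -0.002], [-0.002, 0.001, -1.0]]
ft_force: [-1.0, -0.6, -1.3]
width: 0.122
```

Run:
```python
from h import *
s=env.read_state();print(s["position"],s["width"]*94,s["ft_force"])
delta((.577+.0236*(.07-.214),.07,.0404),88.65)
save(grab_frame("scene"),"s13c.png",(300,120,480,260),4);save(grab_frame("top"),"t13c.png",(160,190,340,310),4)
```

```text
[0.57319757 0.02989348 0.04177314] 11.497469509900965 [-1.01003489 -0.58889909 -1.29364723]
shift [40.1 -0.6  1.3] rot [ 0.05  0.1  -0.02] psi 88.63
```

View pics/s13c.png

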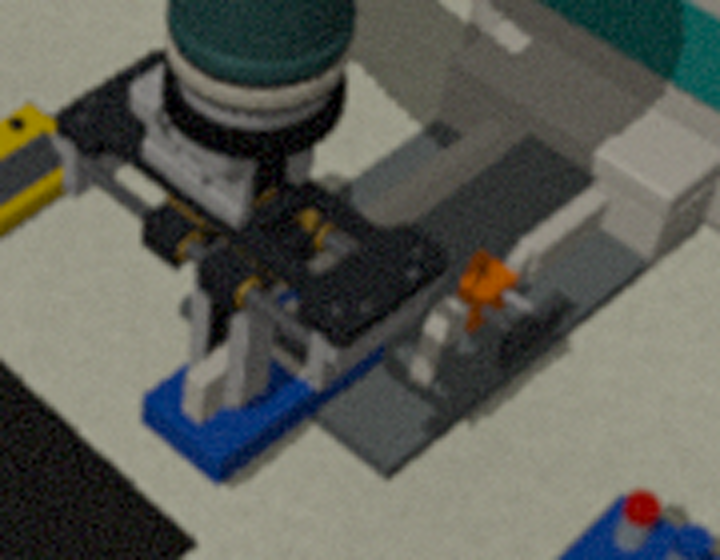

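View pics/t13c.png

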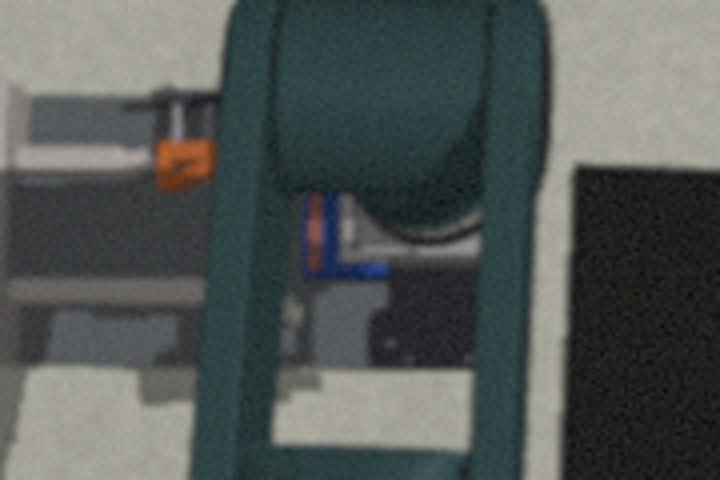

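send_rows([
  [-1,4,-0.2,0.5,0,0,0],
  [-1,9,-0.4,1,0,0,0],
  [-1,15,-0.6,1,0,0,0],
  [-1,21,-0.6,1,0,0,0],
  [-1,27,-0.6,1,0,0,0],
  [-1,33,-0.6,1,0,0,0],
  [-1,38,-0.6,1,0,0,0],
  [-1,40,-0.6,1,0,0,0],
  [-1,40,-0.6,1,0,0,0],
])

```text
clock: 17.2
position: [0.5737, 0.0706, 0.0407]
orientation: [[0.023, 1.0, 0.001], [1.0, -0.023, -0.001], [-0.001, 0.001, -1.0]]
ft_force: [0.3, 0.0, -0.9]
width: 0.126
```

Run:
```python
from h import *
s=env.read_state();print(s["position"],s["width"]*94,s["ft_force"],s["wrist_torque"])
delta((.577+.0236*(.12-.214),.12,.0404),88.65)
save(grab_frame("scene"),"s14c.png",(300,120,480,260),4)
save(grab_frame("top"),"t14c.png",(160,190,340,310),4)
```

```text
[0.5736603  0.07060301 0.04065064] 11.810879730311465 [ 0.27250041  0.04298034 -0.91172947] [ 0.02871236 -0.28309878 -0.02022587]
shift [49.4 -0.   0.2] rot [0.06 0.07 0.01] psi 88.66
```

View pics/s14c.png

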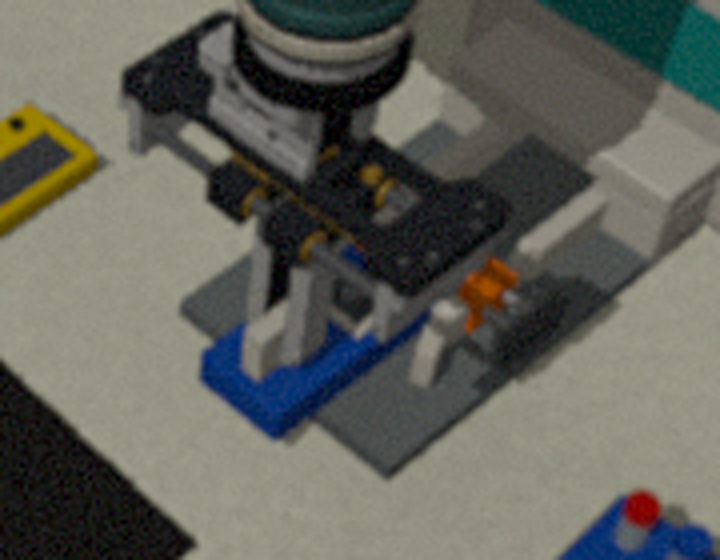

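View pics/t14c.png

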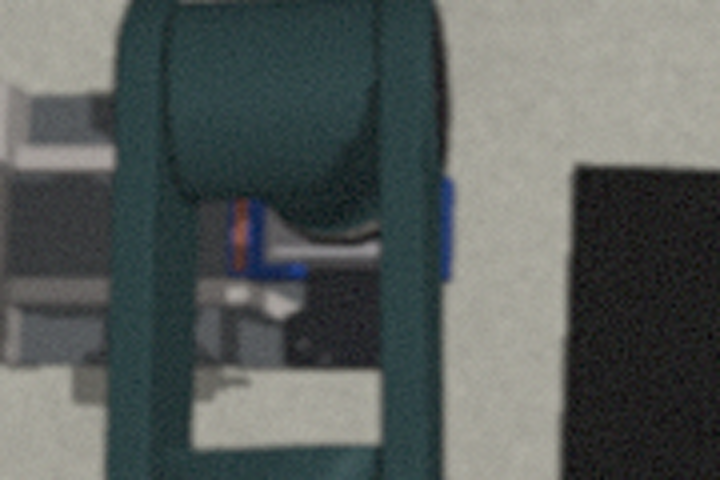

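send_rows([
  [-1,4,0,0.3,0,0,0],
  [-1,8,0,0.3,0,0,0],
  [-1,12,0,0.3,0,0,0],
  [-1,16,0,0.3,0,0,0],
  [-1,20,0,0.3,0,0,0],
  [-1,24,0,0.3,0,0,0],
  [-1,28,0,0.3,0,0,0],
  [-1,32,0,0.3,0,0,0],
  [-1,36,0,0.3,0,0,0],
  [-1,40,0,0.3,0,0,0],
  [-1,44,0,0.3,0,0,0],
  [-1,49,0,0.3,0,0,0],
  [-1,49,0,0.3,0,0,0],
])

```text
clock: 18.38
position: [0.5749, 0.1199, 0.0404]
orientation: [[0.023, 1.0, 0.001], [1.0, -0.023, -0.001], [-0.001, 0.001, -1.0]]
ft_force: [1.7, -1.6, 0.5]
width: 0.122
```

Run:
```python
from h import *
s=env.read_state();print(s["position"],s["width"]*94,s["ft_force"],s["wrist_torque"])
delta((.577+.0236*(.222-.214),.222,.0404),88.65)
save(grab_frame("scene"),"s15c.png",(300,120,480,260),4)
save(grab_frame("top"),"t15c.png",(160,190,340,310),4)
```

```text
[0.57490871 0.11985218 0.04042035] 11.508393991143937 [ 1.67051047 -1.55484393  0.49179687] [-0.66529029 -0.48911155  0.00110952]
shift [ 1.022e+02 -1.000e-01 -1.000e-01] rot [0.08 0.05 0.01] psi 88.66
```

View pics/s15c.png

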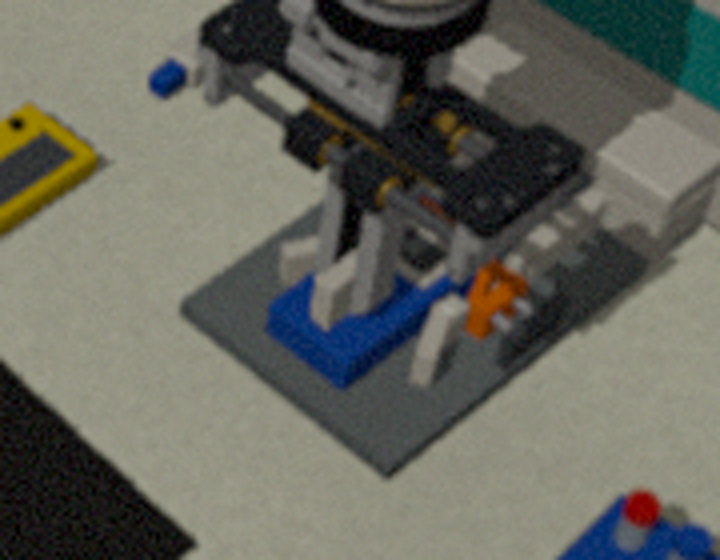

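View pics/t15c.png

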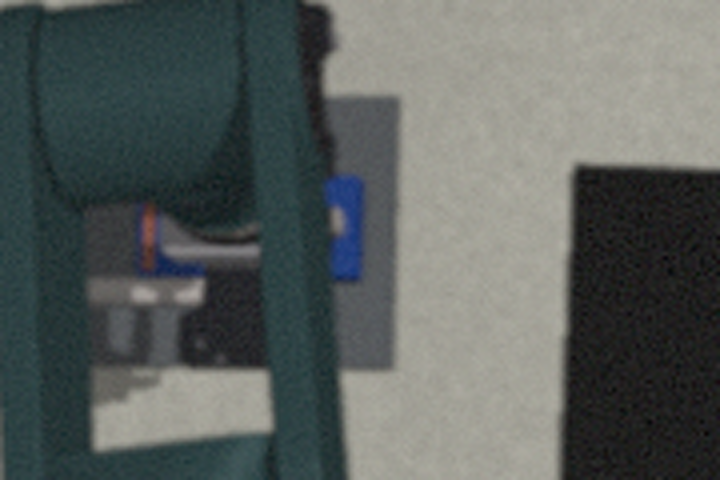

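send_rows([
  [-1,5,0,0,0,0,0],
  [-1,11,0,0,0,0,0],
  [-1,17,0,0,0,0,0],
  [-1,23,0,0,0,0,0],
  [-1,29,0,0,0,0,0],
  [-1,35,0,0,0,0,0],
  [-1,41,0,0,0,0,0],
  [-1,47,0,0,0,0,0],
  [-1,53,0,0,0,0,0],
  [-1,59,0,0,0,0,0],
  [-1,65,0,0,0,0,0],
  [-1,71,0,0,0,0,0],
  [-1,77,0,0,0,0,0],
  [-1,83,0,0,0,0,0],
  [-1,88,0,0,0,0,0],
  [-1,93,0,0,0,0,0],
  [-1,98,0,0,0,0,0],
  [-1,100,0,0,0,0,0],
  [-1,100,0,0,0,0,0],
])

```text
clock: 20.07
position: [0.5765, 0.2194, 0.0404]
orientation: [[0.024, 1.0, -0.0], [1.0, -0.024, -0.002], [-0.002, -0.0, -1.0]]
ft_force: [-1.4, -4.1, 5.1]
width: 0.123
```

Run:
```python
from h import *
s=env.read_state();print(s["position"],s["width"]*94,s["ft_force"],s["wrist_torque"])
delta((.577+.0236*(.235-.214),.235,.0404),88.65)
save(grab_frame("scene"),"s16c.png",(340,80,500,240),4.5)
```

```text
[0.57650958 0.21941989 0.04038647] 11.608523667620673 [-1.40644391 -4.12118045  5.07720875] [-0.9513739   0.12914646 -0.0433989 ]
shift [15.6  0.6 -0. ] rot [-0.02  0.1  -0.01] psi 88.64
```

View pics/s16c.png

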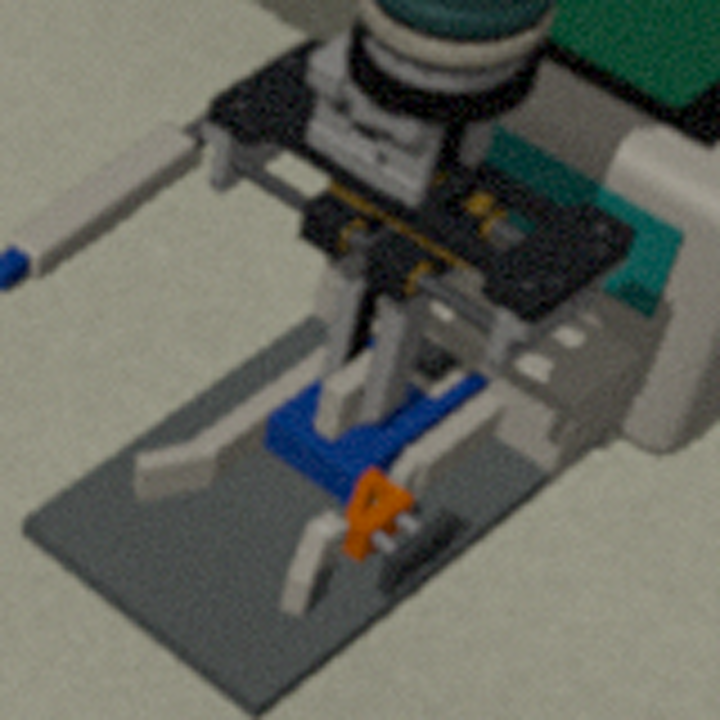

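send_rows([
  [-1,3,0.3,-0.3,0,0,0],
  [-1,6,0.5,-0.3,0,0,0],
  [-1,9,0.5,-0.3,0,0,0],
  [-1,11,0.5,-0.3,0,0,0],
  [-1,13,0.5,-0.3,0,0,0],
  [-1,13,0.5,-0.3,0,0,0],
  [-1,13,0.5,-0.3,0,0,0],
])

```text
clock: 20.7
position: [0.5778, 0.2326, 0.0404]
orientation: [[0.024, 1.0, 0.001], [1.0, -0.024, -0.0], [-0.0, 0.001, -1.0]]
ft_force: [-0.7, -1.1, 4.5]
width: 0.127
```

Run:
```python
from h import *
s=env.read_state();print(s["position"],s["width"]*94,s["ft_force"],s["wrist_torque"])
save(grab_frame("scene"),"s17c.png",(360,110,480,230),6)
```

```text
[0.57782293 0.23262327 0.04041624] 11.893079179741731 [-0.68466345 -1.09370504  4.51952307] [-0.59237041  0.14327977 -0.01485272]
```

View pics/s17c.png

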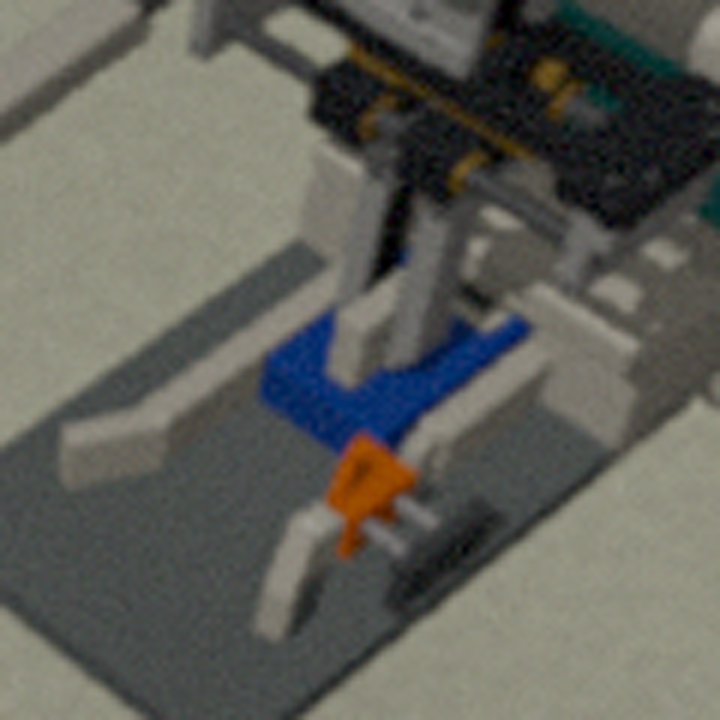

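send_rows([
  [-1,1,0,0,0,0,0],
  [-1,2,0,0,0,0,0],
  [-1,2,0,0,0,0,0],
  [-1,2,0,0,0,0,0],
])

```text
clock: 21.08
position: [0.5779, 0.2335, 0.0404]
orientation: [[0.024, 1.0, 0.001], [1.0, -0.024, -0.002], [-0.002, 0.001, -1.0]]
ft_force: [-0.5, -3.2, 5.1]
width: 0.129
```

send_rows([
  [-1,1,0,0,0,0,0],
  [-1,1.5,0,0,0,0,0],
  [-1,1.5,0,0,0,0,0],
  [-1,1.5,0,0,0,0,0],
])

```text
clock: 21.42
position: [0.5781, 0.235, 0.0404]
orientation: [[0.024, 1.0, 0.001], [1.0, -0.024, -0.002], [-0.002, 0.001, -1.0]]
ft_force: [0.2, -3.6, 4.9]
width: 0.122
```

send_rows([
  [-1,1,0,-0.5,0,0,0],
  [-1,1.5,0,-0.5,0,0,0],
  [-1,1.5,0,-0.5,0,0,0],
  [-1,1.5,0,-0.5,0,0,0],
])

```text
clock: 21.75
position: [0.5779, 0.236, 0.0404]
orientation: [[0.024, 1.0, 0.0], [1.0, -0.024, -0.003], [-0.003, 0.0, -1.0]]
ft_force: [-0.0, -5.1, 4.3]
width: 0.127
```

Run:
```python
from h import *
s=env.read_state();print(s["position"],s["width"]*94,s["ft_force"],s["wrist_torque"])
save(grab_frame("scene"),"s18c.png",(360,110,480,230),6)
```

```text
[0.57794277 0.23598807 0.04040987] 11.908668090918855 [-0.00654441 -5.11992303  4.27785092] [-1.09949283 -0.02706906  0.01400547]
```

View pics/s18c.png

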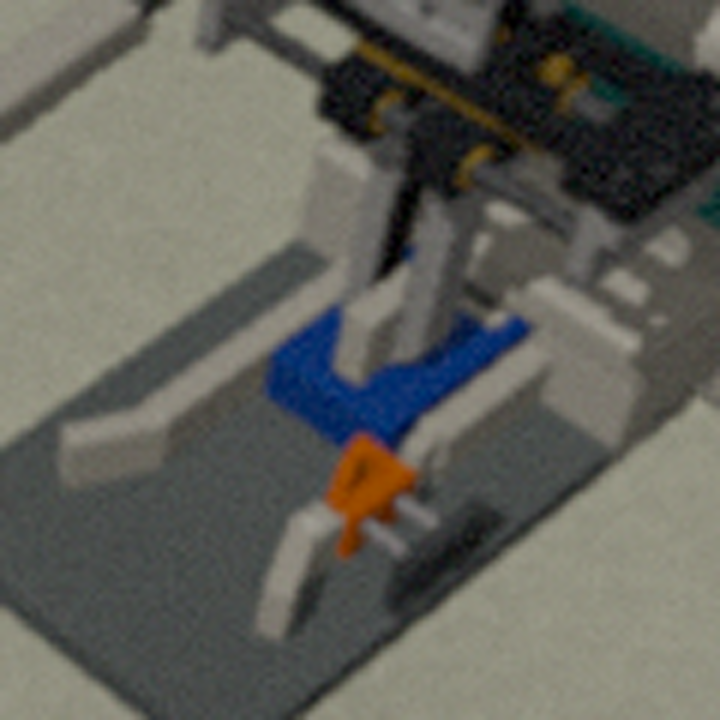

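send_rows([
  [-1,-1,0,-0.5,0,0,0],
  [-0.6,-1,0,-0.5,0,0,0],
  [-0.4,-1,0,-0.5,0,0,0],
  [-0.3,-1,0,-0.5,0,0,0],
  [-0.3,-1,0,-0.5,0,0,0],
  [-0.3,-1,0,-0.5,0,0,0],
  [-0.3,-1,0,-20,0,0,0],
  [-0.3,-1,0,-45,0,0,0],
  [-0.3,-10,0,-80,0,0,0],
  [-0.3,-40,5,-110,0,0,0],
  [-0.3,-75,15,-120,0,0,0],
  [-0.3,-115,30,-120,0,0,0],
  [-0.3,-155,60,-120,0,0,0],
  [-0.3,-195,90,-120,0,0,0],
  [-0.3,-235,110,-120,0,0,0],
  [-0.3,-270,120,-120,0,0,0],
  [-0.3,-280,120,-120,0,0,0],
  [-0.3,-280,120,-120,0,0,0],
  [-0.3,-280,120,-120,0,0,0],
])

```text
clock: 23.38
position: [0.6911, -0.0473, 0.1606]
orientation: [[0.027, 1.0, -0.0], [1.0, -0.027, -0.001], [-0.001, -0.0, -1.0]]
ft_force: [0.0, 0.1, 0.0]
width: 0.347
```

Run:
```python
from h import *
s=env.read_state();print(s["clock"],s["position"],s["width"]*94,s["ft_force"])
save(grab_frame("scene"),"s19.png");save(grab_frame("top"),"t19.png")
save(cv2.imread("pics/s19.png")[:,:,::-1],"s19c.png",(340,110,490,240),5);save(cv2.imread("pics/t19.png")[:,:,::-1],"t19c.png",(130,190,270,300),5)
```

```text
23.3833 [ 0.69114362 -0.04726975  0.16058652] 32.62794267344904 [0.04957936 0.07639017 0.00084815]
```

View pics/s19c.png

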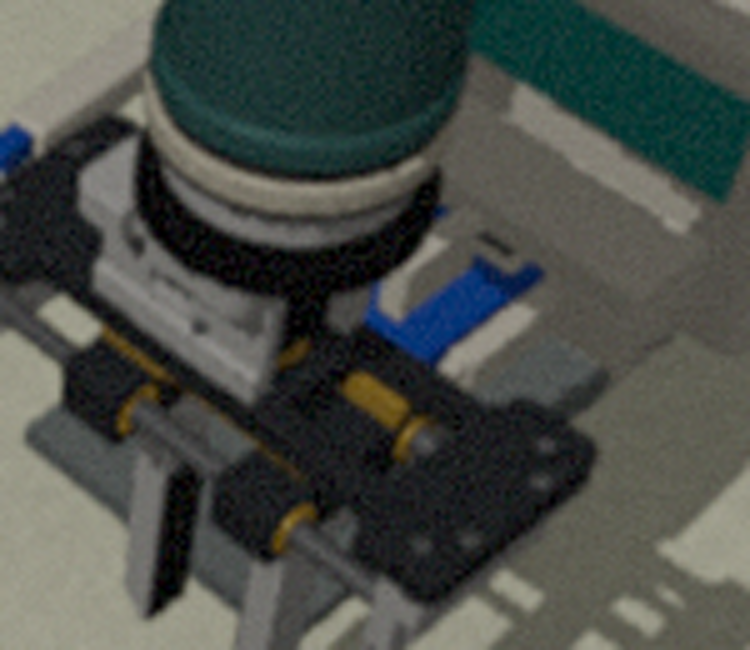

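View pics/t19c.png

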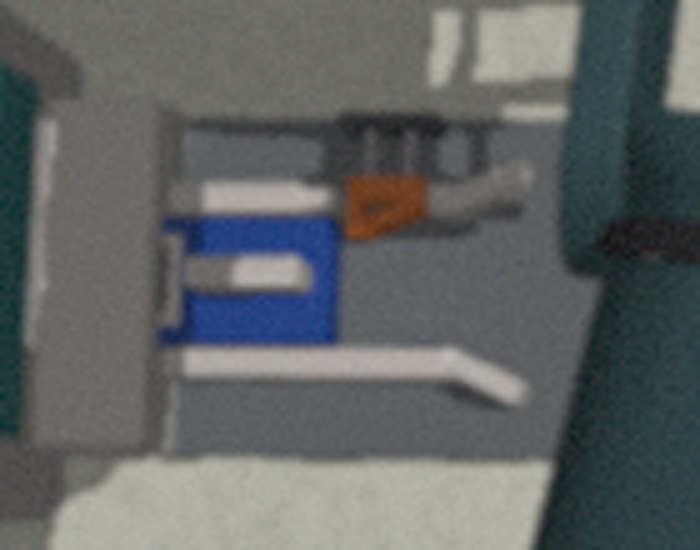

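View pics/s19.png

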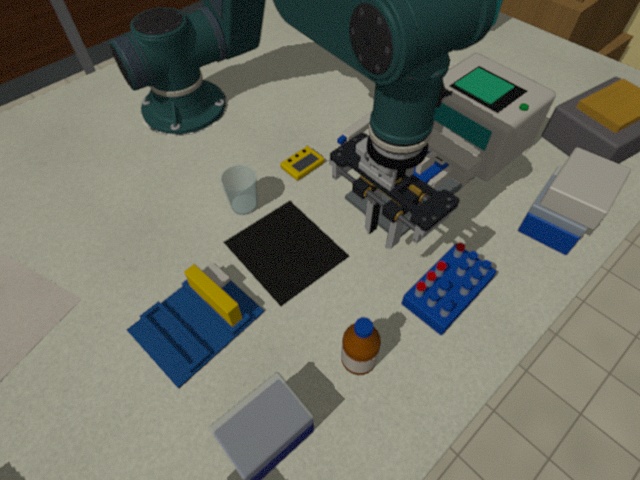

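Run:
```python
from h import *
def c(pts,s,o): return (np.array(pts,float)+.5)/s-.5+np.array(o)
P=onplane("top",c([(338,220),(336,343)],5,(130,190)),.036)
o=np.array([.5757,.2015]);a=np.radians(88.65);ex=np.array([np.cos(a),np.sin(a)]);ey=np.array([-ex[1],ex[0]])
q=P[:,:2]-o;print("tail edge corners in analyser mm",(q@ex*1e3).round(1),(q@ey*1e3).round(1))
P=onplane("top",c([(345,238)],5,(130,190)),.034)[:,:2]-o;print("catch back/tip",P@ex,P@ey)
env.finish_job(); print(env.read_state()["clock"])
```

```text
tail edge corners in analyser mm [1.2 0.2] [-26.3  27.1]
catch back/tip [-0.00168414] [-0.01881293]
the job is handed in; nothing more can be done
the job is handed in; nothing more can be done
```

The blue cartridge is home in the analyser and let go, with the orange catch sprung out behind it, and the job is handed in. It took about 23.5 s of the 66 s.

I lifted the cartridge from the rack, stood it on the mat and pushed it over flat with the fin up. Then I took it by the fin and slid it nose first under the hood, and its edge pushed the catch aside.

**Last checks, from the top picture:**
- **Depth:** the tail edge is 0.2 to 1.2 mm along the analyser's x, which puts the cartridge's origin at about 61 mm. The arm reading at the last push put it nearer 62.5 mm. Both are within the allowed 55.5 to 66 mm.
- **Sideways and direction:** it is about 0.4 mm off the centre line and about 1 degree from the analyser's direction.
- **Catch:** it looks just as it did at the start, fully out. The sliding force fell from about 4 N to 1 N when it clicked, then rose to about 5 N over the last few millimetres. I took that rise as the nose meeting the stop, but the cartridge was still creeping forward slightly.
- **Other things:** the amber cartridge and the bystanders look unmoved in the last scene picture, but I did not measure them. The arm hides most of the pipette there.

The two cameras disagreed by about 5 mm along x. I took the top camera as right because it agreed to within about 1 mm with where the gripper closed on the fin.

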